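Lock printing blocks in a desk frame and set the counter

ROBOT

A 6-joint arm with a two-finger parallel gripper is mounted at the origin on a cart in front of the work surface, level with it; the furniture and walls round the work are solid. World frame = base frame: x ahead of the robot, y to its left, z up, the work surface at z = 0. Lengths are in m, angles in rad, forces in N, time in s.
With the tool pointing down it reaches from about 0.35 to 0.975 m from the base axis. Payload 4.9 kg.
Tool frame: the origin (TCP) lies at the very end of the fingers, on their centre line; the grasp point (between the pads) lies 19 mm behind it (ctrl.grip_point_offset is the distance from the TCP to the grasp point, in m); z points along the fingers, y is the line along which they close (so a half turn about z gives the same grasp; the last joint's range is limited). The gripper opens to 85 mm and grips with 20 to 120 N. Pads are 22 mm wide; open, the fingers measure 114 mm over their backs; the gripper's body (76 mm by 85 mm) begins 54 mm behind the grasp point. The pads swing forward as they close: fully open they stand 13 mm farther back than shut.
Start: joints at [1.06, 0.053, 1.613, -0, 1.476, -0.119], TCP at [0.239, 0.578, 0.231] pointing down, gripper open.
Joint ranges: [-3.01, 3.01], [-1.01, 2.22], [0.06, 2.58], [-1.02, 4.17], [0.09, 2.62], [-3.14, 3.14]. Speed limits (rad/s): [2.57, 2.57, 3.14, 3.14, 3.14, 3.14].

INTERFACE

Orientations are given as a rotation vector (axis times angle).
In Python, from station import ctrl gives the robot as it stands.
- The arm moves only by the tool send_rows, never from a script. Its argument "rows" is a list of rows, each a list of 3 entries, a list of its own where there are three numbers: the finger opening in cm, from 0 to 8.54, then the shift along the tool's x, y, z in cm, then the turn about the tool's z in degrees. A call has 1 to 10 rows; each row shifts and turns the commanded pose from where the row before left it, along the tool's axes as they then stand; what a row does not reach is not made up. A row lasts 1/8 s, in which the tool goes at most 62.5 mm and 10.7 degrees, less where a joint would pass 70% of its speed; a pose out of reach is approached as far as the arm can. A call with a gripper value outside its range is refused whole. The fingers move at their own pace and stop on an object; "newtons" is the grip in N (left out, the last holds). Time passes only in rows, so rows that do not move let the fingers close. It gives the time, the measured TCP pose, the force, the opening and the grip force at its end, in the units of the state.
- ctrl.get_obs(): the state, without advancing time (a new reading comes with each control period).
- ctrl.get_image(name): name is "scene" or "top" or "wrist"; returns a dict with "frame" (480x640x3 uint8, red, green, blue), "range_z" (480x640 float32, m along the optical axis (not along the pixel's ray), 0 where there is no reading), "fx", "fy", "cx", "cy" (pixels), "cam_to_world" (4x4, takes a point from camera to world coordinates). Camera axes: x right, y down, z forward; pixel columns grow to the right and rows downward; lengths in m; the calibration is good to about 2 mm. A picture is of the moment at which its call begins.
- ctrl.finish_job(): hands the job in; it is judged then, once.
The state is a dict: "t": time; "q": joint angles; "dq": joint speeds; "effort": joint torques, N m; "tool_pos": TCP position; "tool_rot": TCP orientation; "contact_force": force on the tool from outside, world axes, zero at the start; "wrist_torque": the same for the moment, N m; "opening": finger opening in m; "grip_force": force on a finger pad.
Only numpy, scipy, OpenCV 4.12 (cv2) and the standard library are available. Lean on these libraries where they do the work, as an engineer would, in place of code of your own. Each camera call takes 0.05 s, during which the arm holds its last target. There are 200 camera calls.

TASK

Get the little printing frame ready for the next print run: wind the handwheel back if more room is needed, lay every wooden printing block from the desk flat in the bed between the two clamp bars, picture up and side by side with its long side across the bed, and then wind the wheel clockwise by its red knob until the row is held firm, with the dial's needle in the green band and never in the red. Also press the step counter's red button until the drum's red face stands at the pointer, and leave the other things on the desk as they are.

Things in the scene. Friction and masses are not known exactly. Their poses are not given: they have to be found in the camera images.
- frame: Green printing frame fixed to the desk, 88 x 430 mm. Origin on the desk under the bed's middle, z up, y along the bed: spring bar and tension dial at the -y end; sliding clamp bar, gear box (y = 126 to 224 mm, top at 46 mm) and handwheel at the +y end. Dial housing: y = -132 to -198 mm, top at 42 mm.
- bed (a point): Middle of the bed's floor, 8 mm above the desk; axes as the frame's. Trough 72 mm wide (x) between steel rails 8 mm wide that rise 5 mm above the floor. Spring bar: face at y = -95 mm when slack. Clamp bar: face at y = +95 mm less 10 mm per rad of the wheel. Both bars rise 38 mm above the floor. Up to four blocks fit side by side along y, each with its 60 mm length along x.
- clamp_face (a point): Point on the sliding clamp bar's face that meets the blocks, at its middle, at the height of the bed's floor; it travels with the bar, axes as the frame's. The blocks belong on its -y side; the bar is 16 mm thick.
- wheel (a joint): Handwheel on a vertical axis, rad: 0 = wound fully back, grows as it is wound clockwise seen from above, at most 13.5 (two turns). Each rad pushes the clamp bar 10 mm toward the spring bar. Starts at 3 to 7.5 and stays where it is left. It takes about 7 N at the knob to turn it, about 10 N once the blocks are firm.
- hub (a point): Point on the handwheel's axis, 95 mm above the desk, which is the height at which to take the knob.
- knob (a point): Grip point of the wheel's red upright knob, 95 mm above the desk, 45 mm from the axis: a round sleeve, 18 mm in diameter, 65 to 109 mm above the desk, that spins freely on its stem, so a hand of fixed orientation can carry it round in a circle. At wheel 0 it lies on the frame's +y side of the axis. The rim below it is 100 mm across, top 63 mm above the desk.
- tension (a joint): Travel of the spring bar in m, 0 (slack) to 0.015 (stop), as the row of blocks pushes it back: 3 N to start it, then 1.6 N more per mm. The dial's needle shows it, 0.2 rad per mm: green band = 0.006 to 0.0105 (firm), red = 0.0125 and over (too tight).
- counter: Grey step counter fixed to the desk, 100 x 66 mm, its cover 79 mm high. Origin on the desk under its middle, z up; the drum is toward its -x side under a clear cover, the push button toward its +x side.
- drum (a joint): Counter drum, rad: eight faces, 0.785 rad apart; grows with each press. The red face is at the pointer at 0, 2 pi, 4 pi. Every full press ends on a whole step: one step on, or, if the drum stood between two steps, the next or next but one. The face with n black dots at the pointer means n more presses. Starts between -3.95 and -1.55.
- red_face (a point): Middle of the drum's red face; it goes round with the drum, 26 mm from its axis.
- pointer (a point): Topmost point of the drum's path, beside the little red pointer, 72 mm above the desk: the red face must come to rest here.
- button_top (a point): Middle of the top of the counter's red push button, 28 mm in diameter, 94 mm above the desk, 28 mm toward +x from the counter's origin. One press is 17 mm down to the stop and then fully up again: about 4 N at the stop. It springs back by itself.
- block_1: Wooden printing block, 60 x 38 x 33 mm (body x, y, z), 0.11 kg, blue, wavy picture face on top. Origin at the centre of its underside, z up through the picture. The two wooden end faces 60 mm apart (body x) are flat, 30 mm high. May be absent (None).
- block_2: Wooden printing block, 60 x 38 x 33 mm (body x, y, z), 0.11 kg, reddish, with rings, picture face on top. Origin at the centre of its underside, z up through the picture. The two wooden end faces 60 mm apart (body x) are flat, 30 mm high. May be absent (None).
- block_3: Wooden printing block, 60 x 38 x 33 mm (body x, y, z), 0.11 kg, green, leaf-like picture face on top. Origin at the centre of its underside, z up through the picture. The two wooden end faces 60 mm apart (body x) are flat, 30 mm high. May be absent (None).
- block_4: Wooden printing block, 60 x 38 x 33 mm (body x, y, z), 0.11 kg, grey, chequered picture face on top. Origin at the centre of its underside, z up through the picture. The two wooden end faces 60 mm apart (body x) are flat, 30 mm high. May be absent (None).
- stapler: Stapler, 148 mm long, a bystander. Origin at the centre of its underside.
- tape_dispenser: Tape dispenser, 132 mm long, a bystander. Origin at the centre of its underside.
- magnifier: Magnifying glass, 172 mm long, a bystander. Origin at the centre of its underside.
- calculator: Pocket calculator, 125 mm long, a bystander. Origin at the centre of its underside.

How it is judged:
By the outcome, as a careful person would: the job done as asked, in the order asked, and still so for the second after the job is handed in, with the robot touching nothing.
Of block_1, block_2, block_3, block_4 only 2 to 4 are there at a start; the rules pass over those that are not, and their reading is None.
At some moment in a run one of block_1, block_2, block_3, block_4 may be knocked a few centimetres aside while the robot is not near it.
Once in a run the grip may slacken for a moment while it holds something.
It also fails if it takes over 210 s, if anything falls off the work surface, if the arm or the gripper's body presses on something with over 40 N, if the wrist force passes 120 N, or if a joint passes its speed limit or range.

## Working session

There is one attempt and no reset: what is moved stays moved. The work goes in short steps, Python scripts to look and compute and a tool call to move; the robot and the scene stay as the last step left them, time stands still between calls to the robot, and variables do not carry over. Pictures are saved under pics/ and viewed, at most 18 in all, crops included, and the job is handed in when it is done.

Besides the shell and the picture viewer there is one more tool, called after "Request:" as name(argument=value, ...) on one line, values as JSON. send_rows: Moves the arm, as the interface text tells. Its arguments: {"type":"object","properties":{"rows":{"type":"array","items":{"type":"array"}},"newtons":{"type":"number"}},"required":["rows"]}

```bash
ls; mkdir -p pics
cat > h.py <<'E'
import numpy as np,cv2
from station import ctrl
def snap(name,tag):
    im=ctrl.get_image(name); np.savez(f'pics/{tag}.npz',**im)
    cv2.imwrite(f'pics/{tag}.png',cv2.cvtColor(im['frame'],cv2.COLOR_RGB2BGR)); return im
def load(tag): return dict(np.load(f'pics/{tag}.npz'))
def pt(im,u,v,z=None):
    T=im['cam_to_world']; d=np.array([(u-im['cx'])/im['fx'],(v-im['cy'])/im['fy'],1])
    if z is None:
        r=im['range_z'][int(v)-1:int(v)+2,int(u)-1:int(u)+2]; r=np.median(r[r>0]) if (r>0).any() else np.nan
    else: r=(z-T[2,3])/(T[:3,:3]@d)[2]
    return T[:3,:3]@(d*r)+T[:3,3]
E
python3 - <<'E'
from h import *
o=ctrl.get_obs();print(o)
a=snap('top','top0');snap('scene','sc0')
print(a['cam_to_world'],a['fx'])
E
```

```text
pics
{'t': 0.0, 'q': array([ 1.05998235e+00,  5.33673586e-02,  1.61427948e+00,  1.81207569e-05,
        1.47600536e+00, -1.19018617e-01]), 'dq': array([ 0.00017772, -0.00071456, -0.0006428 , -0.00105533, -0.00012941,
        0.00062208]), 'effort': array([-2.07628385e-03, -3.93658769e+01, -3.70184040e+01, -1.53627734e-04,
        6.81177320e-03, -1.89747840e-05]), 'tool_pos': array([0.23835672, 0.57709553, 0.23006519]), 'tool_rot': array([-6.11376850e-01, -3.08085992e+00,  3.06661691e-03]), 'contact_force': array([ 0.01882288, -0.4790582 ,  0.1963336 ]), 'wrist_torque': array([0.03797145, 0.00392581, 0.00050267]), 'grip_force': 0.0, 'opening': 0.08538700432386692}
[[ 0.0217691  -0.98889846  0.14698963  0.41238856]
 [-0.99964745 -0.01929452  0.01824006 -0.00211091]
 [-0.01520147 -0.14733488 -0.98896984  1.12552453]
 [ 0.          0.          0.          1.        ]] 514.6666983011279
```

View pics/top0.png

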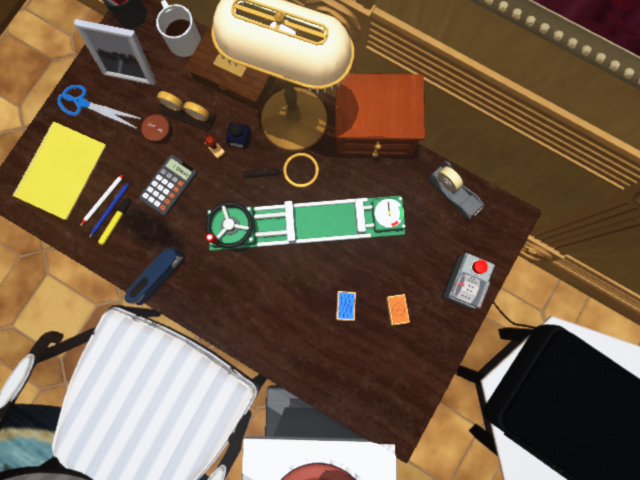

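View pics/sc0.png

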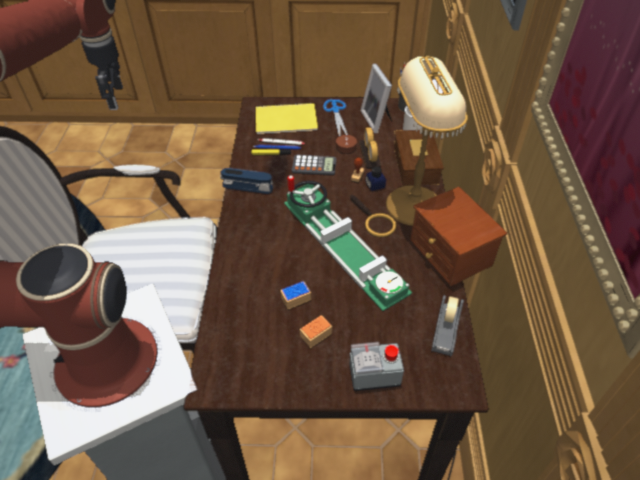

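The top view shows two blocks, blue at (346,306) and reddish at (398,309). The frame runs from the wheel hub (230,225) to the dial (390,213), with the knob at (210,238). The counter's button is at (480,267). The scene view agrees. I'll enlarge these next.

Run:
```python
from h import *
a=load('top0');c=cv2.cvtColor(a['frame'],cv2.COLOR_RGB2BGR)
cr=np.vstack([cv2.resize(c[185:265,200:415],None,fx=3.7,fy=3.7,interpolation=2),cv2.resize(c[245:325,300:515],None,fx=3.7,fy=3.7,interpolation=2)])
print(cr.shape);cv2.imwrite('pics/crop0.png',cr)
for n,p in dict(knob=(210,238),hub=(230,225),dial=(389,213),button=(480,267),blue=(346,306),red=(398,309),clampbar=(290,222),spring=(361,215)).items(): print(n,pt(a,*p).round(4))
# blocks by colour
hsv=cv2.cvtColor(c,cv2.COLOR_BGR2HSV)
for n,(u,v) in dict(blue=(346,306),red=(398,309)).items():
    sub=np.zeros(c.shape[:2],np.uint8)
    # height mask
    for y in range(v-25,v+26):
        for x in range(u-22,u+23):
            P=pt(a,x,y)
            sub[y,x]=(P[2]>.02)*255
    ys,xs=np.nonzero(sub); pts=np.array([pt(a,x,y)[:2] for x,y in zip(xs,ys)],np.float32)
    r=cv2.minAreaRect(pts);print(n,r)
```

```text
(592, 796, 3)
knob [0.5565 0.2267 0.1112]
hub [0.5904 0.1954 0.071 ]
dial [ 0.6269 -0.1383  0.0466]
button [ 0.5108 -0.3134  0.0956]
blue [ 0.4288 -0.0499  0.0338]
red [ 0.425  -0.1589  0.0339]
clampbar [0.6033 0.0721 0.0475]
spring [ 0.6214 -0.0787  0.0471]
blue ((0.4310705065727234, -0.05012532323598862), (0.05888872593641281, 0.038019489496946335), 0.5309958457946777)
red ((0.4253291189670563, -0.16000400483608246), (0.05979009345173836, 0.039063308387994766), 9.279726028442383)
```

View pics/crop0.png

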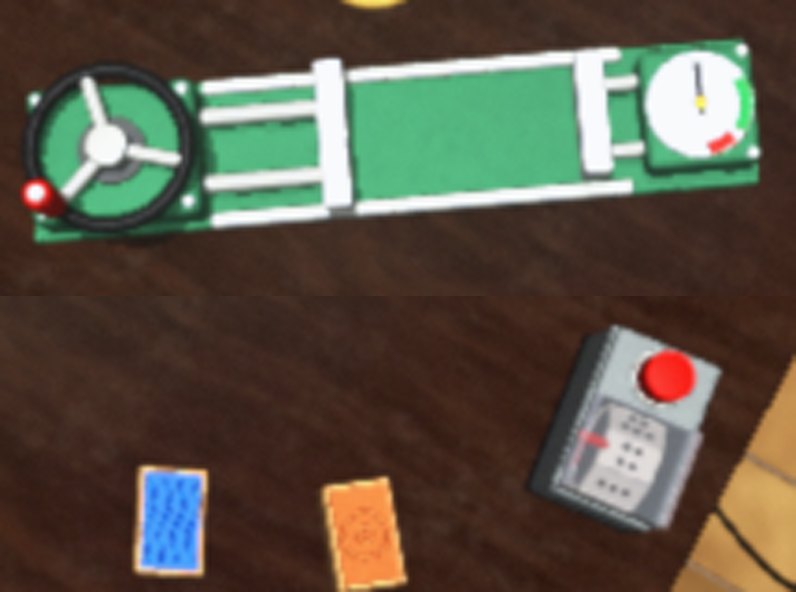

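The crop puts the dial's needle at slack. The drum's pointer is at crop (595,440), on the face with 4 dots. The clamp bar's inner face runs (342,60)-(353,207) and the spring bar's inner face (574,52)-(585,175). The hub is at (107,143) and the dial centre at (701,101).

```bash
cat > m.py <<'E'
from h import *
a=load('top0')
f=lambda x,y,z:pt(a,200+x/3.7-.5,185+y/3.7-.5,z)
hub=f(107,143,.072);dial=f(701,101,.045)
# rail outer edges z=.013
r=[f(203,82,.013),f(618,47,.013),f(213,228,.013),f(632,191,.013)]
for n,(p,q) in dict(hd=(dial,hub),r1=(r[1],r[0]),r2=(r[3],r[2])).items():
    d=(q-p)[:2];print(n,p.round(4),q.round(4),np.linalg.norm(d),'yaw',np.degrees(np.arctan2(-d[0],d[1])))
O=None
P=[f(342,60,.046),f(353,207,.046),f(574,52,.046),f(585,175,.046)]
print('clamp',P[0].round(4),P[1].round(4),(P[0]+P[1])/2);print('spring',P[2].round(4),P[3].round(4))
th=np.arctan2(-(hub-dial)[0],(hub-dial)[1]);ey=np.array([-np.sin(th),np.cos(th)]);ex=np.array([np.cos(th),np.sin(th)])
o1=hub[:2]-.175*ey;o2=dial[:2]+.165*ey;print('origins',o1,o2)
o=(o1+o2)/2
for n,q in dict(c0=P[0],c1=P[1],s0=P[2],s1=P[3],r0=r[0],r1=r[1],r2=r[2],r3=r[3],knob=f(38,190,.109),hub=hub).items():
    d=q[:2]-o;print(n,d@ex,d@ey)
k=f(38,190,.109)[:2]-hub[:2];print('knob r',np.linalg.norm(k),'cw angle from +y',np.degrees(np.arctan2(k@ex,k@ey)), 'btn',f(0,0,0)*0+pt(a,300+668/3.7,245+80/3.7,.094))
E
python3 m.py
```

```text
hd [ 0.6299 -0.1384  0.045 ] [0.5941 0.1987 0.072 ] 0.3389981686963888 yaw 6.0587006508681105
r1 [ 0.6682 -0.093   0.013 ] [0.6423 0.1542 0.013 ] 0.24857203144877496 yaw 5.980670372769369
r2 [ 0.5815 -0.1019  0.013 ] [0.5546 0.1449 0.013 ] 0.24818365919595975 yaw 6.221070468052582
clamp [0.65   0.0694 0.046 ] [0.5641 0.0606 0.046 ] [0.60701263 0.06499457 0.046     ]
spring [ 0.6572 -0.0649  0.046 ] [ 0.5852 -0.072   0.046 ]
origins [0.61254252 0.02468196] [0.61243678 0.0256782 ]
c0 0.04192987930034114 0.03998895176584
c1 -0.04441809614240173 0.04035141477785359
s0 0.03492293121089099 -0.0942884149423468
s1 -0.0373948213939737 -0.09370722886433978
r0 0.043246796563512574 0.1251702171676428
r1 0.0429082700802257 -0.12340158376398115
r2 -0.04497193983185156 0.1251226915569548
r3 -0.04426861610056481 -0.12305997106802656
knob -0.029649652452732857 0.2070178149931826
hub 3.8163916471489756e-17 0.17449908434819436
knob r 0.044006473766130684 cw angle from +y -42.357667881077866 btn [ 0.5117648  -0.31499312  0.094     ]
```

Request:
send_rows(rows=[[8.5,[0,0,0],10],[8.5,[0,0,0],10],[8.5,[0,0,0],10],[8.5,[0,0,0],10],[8.5,[0,0,0],10],[8.5,[0,0,0],10],[8.5,[0,0,0],7],[8.5,[-5,1.5,0],0],[8.5,[-5,1.5,0],0],[8.5,[-5,1.5,0],0]])

```text
t: 1.35
tool_pos: [0.2851, 0.4264, 0.2306]
tool_rot: [2.21, 2.233, -0.001]
contact_force: [0.1, -0.5, 0.4]
opening: 0.0849
grip_force: 0.0
```

```bash
cat >> h.py <<'E'
from scipy.spatial.transform import Rotation as Ro
def go(x,y,z,yaw):
    "tool-frame shift (cm) from measured pose to world target with tool-y at yaw deg; turn first, then shift in turned axes"
    o=ctrl.get_obs();R=Ro.from_rotvec(o['tool_rot']).as_matrix();p=o['tool_pos']
    cur=np.degrees(np.arctan2(R[1,1],R[0,1]));t=np.radians(yaw)
    d=np.array([x,y,z])-p;turn=(cur-yaw+90)%180-90
    ty=np.radians(cur-turn)
    Y=np.array([np.cos(ty),np.sin(ty),0]);X=np.array([-np.sin(ty),np.cos(ty),0])
    print('t',o['t'],'tcp',p.round(4),'yaw',cur.round(2),'tilt',R[2].round(3),'open',o['opening'].round(4),'grip',round(o['grip_force'],1),'F',o['contact_force'].round(1))
    print('turn',round(turn,1),'shift cm',(np.array([d@X,d@Y,-d[2]])*100).round(2), 'n rows',round(np.linalg.norm(d)/.06,1))
FO=np.array([.6117,.0252]);FT=np.radians(6.08)
def fr(x,y): return FO+x*np.array([np.cos(FT),np.sin(FT)])+y*np.array([-np.sin(FT),np.cos(FT)])
E
python3 -c "
from h import *
go(.431,-.05,.14,.5);print(fr(0,-.074),fr(0,-.034))"
```

```text
Traceback (most recent call last):
  File "h.py", line 21, in go
    print('t',o['t'],'tcp',p.round(4),'yaw',cur.round(2),'tilt',R[2].round(3),'open',o['opening'].round(4),'grip',round(o['grip_force'],1),'F',o['contact_force'].round(1))
                                                                                     ^^^^^^^^^^^^^^^^^^
AttributeError: 'float' object has no attribute 'round'
```

```bash
sed -i "s/o\['opening'\].round(4)/round(float(o['opening']),4)/" h.py; python3 -c "
from h import *
go(.431,-.05,.14,.5);print(fr(0,-.074),fr(0,-.034))"
```

```text
t 1.35 tcp [0.2851 0.4264 0.2306] yaw 0.59 tilt [-0.001 -0.    -1.   ] open 0.0849 grip 0.0 F [ 0.1 -0.5  0.4]
turn 0.1 shift cm [-47.77  14.17   9.06] n rows 8.4
[ 0.61953786 -0.04838375] [ 0.61530118 -0.00860875]
```

Request:
send_rows(rows=[[8.5,[-5.3,1.57,1],0],[8.5,[-5.3,1.57,1],0],[8.5,[-5.3,1.57,1],0],[8.5,[-5.3,1.57,1],0],[8.5,[-5.3,1.57,1],0],[8.5,[-5.3,1.57,1],0],[8.5,[-5.3,1.57,1],0],[8.5,[-5.3,1.57,1],0],[8.5,[-5.3,1.57,1],0],[8.5,[0,0,0],0]])

```text
t: 2.6
tool_pos: [0.4306, -0.0503, 0.1402]
tool_rot: [-2.216, -2.224, 0.002]
contact_force: [0.3, 0.0, -1.0]
opening: 0.0848
grip_force: 0.0
```

```bash
python3 -c "
from h import *
go(.431,-.05,.01,.5);snap('wrist','w1')"
```

```text
t 2.6 tcp [ 0.4306 -0.0503  0.1402] yaw 0.22 tilt [ 0.    -0.002 -1.   ] open 0.0848 grip 0.0 F [ 0.3  0.  -1. ]
turn -0.3 shift cm [ 0.03  0.04 13.02] n rows 2.2
```

View pics/w1.png

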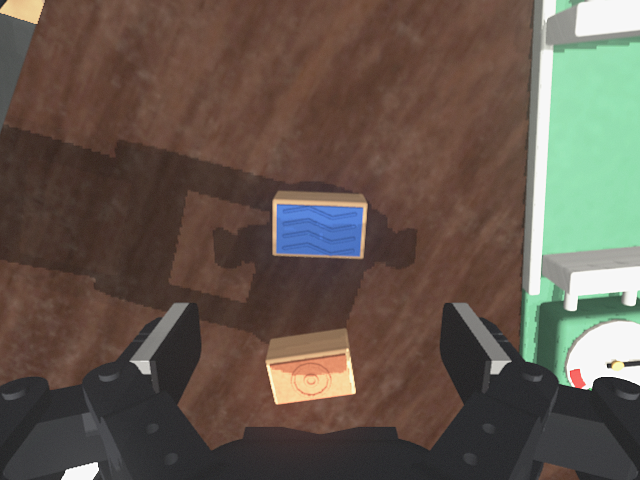

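The wrist view shows the blue block undisturbed at (320,228), centred between the fingers. The red block is at (310,375). Going down to grasp the blue one.

Request:
send_rows(rows=[[8.5,[0,0,4],0],[8.5,[0,0,4],0],[8.5,[0,0,3.4],0],[8.5,[0,0,2],0],[8.5,[0,0,0],0],[5,[0,0,0],0],[5,[0,0,0],0],[5,[0,0,0],0],[5,[0,0,0],0],[5,[0,0,0],0]], newtons=45)

```text
t: 3.9
tool_pos: [0.4325, -0.0477, 0.0091]
tool_rot: [2.209, 2.23, 0.003]
contact_force: [0.0, 2.1, 7.1]
opening: 0.0588
grip_force: 49.6
```

```bash
python3 -c "
from h import *
x,y=fr(0,-.074);go(x,y,.08,6.1);print(ctrl.grip_point_offset)"
```

```text
t 3.9 tcp [ 0.4325 -0.0477  0.0091] yaw 0.54 tilt [-0.     0.003 -1.   ] open 0.0588 grip 49.6 F [0.  2.1 7.1]
turn -5.6 shift cm [-2.06 18.59 -7.09] n rows 3.3
0.0187
```

Request:
send_rows(rows=[[5,[0,0,-2],0],[5,[0,0,-5],0],[5,[0,0,0],0]])

```text
t: 4.28
tool_pos: [0.4343, -0.0485, 0.0818]
tool_rot: [2.205, 2.226, 0.007]
contact_force: [0.4, -0.0, -1.7]
opening: 0.0591
grip_force: 49.1
```

```bash
python3 -c "
from h import *
x,y=fr(0,-.074);go(x,y,.08,6.1);a=snap('wrist','w2')
r=a['range_z'];
T=a['cam_to_world']
for u,v in [(320,v) for v in range(200,420,20)]: print(u,v,pt(a,u,v).round(4),a['frame'][v,u])
"
```

```text
t 4.275 tcp [ 0.4343 -0.0485  0.0818] yaw 0.55 tilt [-0.003  0.009 -1.   ] open 0.0591 grip 49.1 F [ 0.4 -0.  -1.7]
turn -5.5 shift cm [-1.95 18.43  0.18] n rows 3.1
320 200 [ 0.4345 -0.023   0.0005] [74 54 43]
320 220 [ 0.4346 -0.0344  0.0008] [74 54 45]
320 240 [ 0.4347 -0.0462  0.0007] [81 60 52]
320 260 [ 0.4348 -0.0587  0.    ] [79 59 53]
320 280 [ 0.4336 -0.032   0.0928] [165 135 106]
320 300 [ 0.4336 -0.0344  0.1036] [233 196 153]
320 320 [ 0.4336 -0.0401  0.1064] [ 81 121 206]
320 340 [ 0.4336 -0.0469  0.1071] [ 87 129 218]
320 360 [ 0.4337 -0.0542  0.1072] [ 80 123 212]
320 380 [ 0.4338 -0.0622  0.1068] [ 78 116 196]
320 400 [ 0.4353 -0.1384  0.0212] [163 132 105]
```

View pics/w2.png

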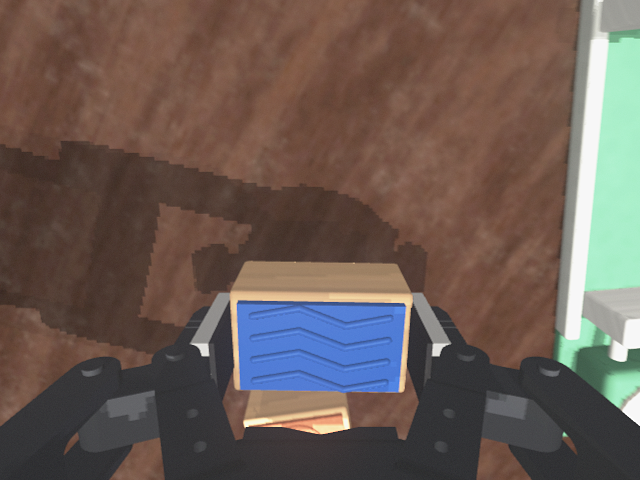

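The blue block is held level between the pads at (320,345). Its underside is 8 mm below the TCP. Carrying it to the bed.

Request:
send_rows(rows=[[5,[0,0,0],-5.5],[5,[-0.3,3,0],0],[5,[-0.4,4,0],0],[5,[-0.4,4,0],0],[5,[-0.4,4,0],0],[5,[-0.4,3.4,0],0],[5,[0,0,0],0],[5,[0,0,0],0]])

```text
t: 5.32
tool_pos: [0.6142, -0.0468, 0.0753]
tool_rot: [-2.099, -2.333, 0.003]
contact_force: [-0.0, 0.6, -2.3]
opening: 0.0589
grip_force: 49.1
```

```bash
python3 -c "
from h import *
x,y=fr(0,-.073);go(x,y,.017,6.1)"
```

```text
t 5.325 tcp [ 0.6142 -0.0468  0.0753] yaw 6.05 tilt [ 0.001 -0.004 -1.   ] open 0.0589 grip 49.1 F [-0.   0.6 -2.3]
turn -0.1 shift cm [-0.11  0.51  5.83] n rows 1.0
```

Request:
send_rows(rows=[[5,[-0.1,0.5,1],0],[5,[0,0,2],0],[5,[0,0,1.2],0],[5,[0,0,0],0]])

```text
t: 5.82
tool_pos: [0.6188, -0.047, 0.0325]
tool_rot: [-2.098, -2.332, 0.004]
contact_force: [-0.6, 2.1, -1.9]
opening: 0.059
grip_force: 49.7
```

```bash
python3 -c "
from h import *
x,y=fr(0,-.073);go(x,y,.017,6.1)"
```

```text
t 5.825 tcp [ 0.6188 -0.047   0.0325] yaw 6.05 tilt [ 0.002 -0.005 -1.   ] open 0.059 grip 49.7 F [-0.6  2.1 -1.9]
turn -0.0 shift cm [-0.04  0.06  1.55] n rows 0.3
```

Request:
send_rows(rows=[[5,[0,0,0.8],0],[5,[0,0,0.5],0],[5,[0,0,0.3],0],[5,[0,0,0],0],[5,[0,0,0],0]])

```text
t: 6.45
tool_pos: [0.6211, -0.0473, 0.0191]
tool_rot: [2.101, 2.336, 0.001]
contact_force: [1.4, 4.0, -2.9]
opening: 0.0589
grip_force: 49.5
```

Request:
send_rows(rows=[[5,[0.25,-0.1,0],0],[5,[0,0,0.15],0],[5,[0,0,0.1],0],[5,[0,0,0],0],[5,[0,0,0],0]])

```text
t: 7.08
tool_pos: [0.62, -0.0456, 0.0172]
tool_rot: [2.101, 2.335, -0.0]
contact_force: [-1.2, -0.7, 2.1]
opening: 0.059
grip_force: 50.0
```

```bash
python3 -c "
from h import *
x,y=fr(0,-.073);go(x,y,.017,6.1);print(ctrl.get_obs()['wrist_torque']);snap('wrist','w3')"
```

```text
t 7.075 tcp [ 0.62   -0.0456  0.0172] yaw 6.05 tilt [-0.001  0.    -1.   ] open 0.059 grip 50.0 F [-1.2 -0.7  2.1]
turn -0.0 shift cm [-0.17 -0.08  0.02] n rows 0.0
[-0.16674182  0.15855071  0.05768288]
```

View pics/w3.png

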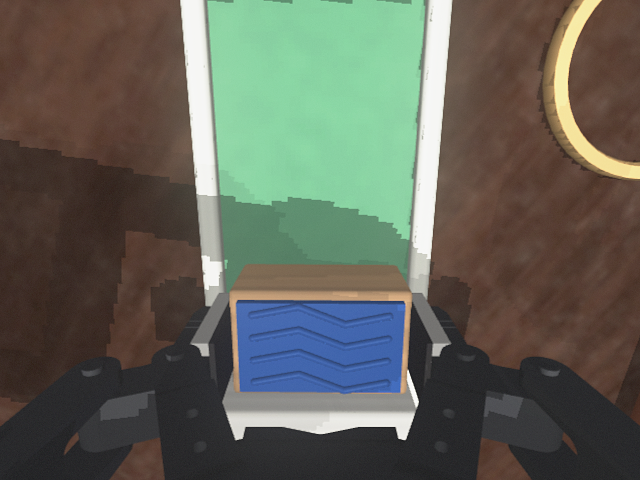

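The blue block sits at (320,345) in the trough, centred between the rails and against the spring bar. Releasing it and rising.

Request:
send_rows(rows=[[7,[0,0,0],0],[7,[0,0,0],0],[8.5,[0,0,0],0],[8.5,[0,0,0],0],[8.5,[0,0,-2],0],[8.5,[0,0,-5],0],[8.5,[0,0,-5],0],[8.5,[0,0,0],3.6],[8.5,[0,0,0],0]])

```text
t: 8.25
tool_pos: [0.6205, -0.0453, 0.1392]
tool_rot: [2.171, 2.267, 0.003]
contact_force: [-0.0, -0.5, -0.5]
opening: 0.085
grip_force: 0.0
```

```bash
python3 -c "
from h import *
go(.4253,-.16,.14,9.6)"
```

```text
t 8.25 tcp [ 0.6205 -0.0453  0.1392] yaw 2.49 tilt [-0.001  0.003 -1.   ] open 0.085 grip 0.0 F [-0.  -0.5 -0.5]
turn -7.1 shift cm [ -8.06 -21.16  -0.08] n rows 3.8
```

Request:
send_rows(rows=[[8.5,[0,0,0],-7.1],[8.5,[-2,-5.3,0],0],[8.5,[-2,-5.3,0],0],[8.5,[-2,-5.3,0],0],[8.5,[-2,-5.3,0],0],[8.5,[0,0,0],0],[8.5,[0,0,0],0]])

```text
t: 9.12
tool_pos: [0.4241, -0.1591, 0.1368]
tool_rot: [2.029, 2.399, 0.001]
contact_force: [0.1, -0.4, 0.7]
opening: 0.085
grip_force: 0.0
```

Run:
```python
from h import *
go(.4253,-.16,.006,9.6)
a=snap('wrist','w4')
pts=[]
for v in range(0,480,2):
    for u in range(0,640,2):
        P=pt(a,u,v)
        if .028<P[2]<.04 and np.hypot(P[0]-.4253,P[1]+.16)<.07: pts.append(P[:2])
pts=np.array(pts,np.float32);print(len(pts),cv2.minAreaRect(pts))
```

```text
t 9.125 tcp [ 0.4241 -0.1591  0.1368] yaw 9.55 tilt [ 0.  0. -1.] open 0.085 grip 0.0 F [ 0.1 -0.4  0.7]
turn -0.0 shift cm [-0.11  0.11 13.08] n rows 2.2
1366 ((0.4241674542427063, -0.15977486968040466), (0.05989784374833107, 0.03738679364323616), 9.362785339355469)
```

Request:
send_rows(rows=[[8.5,[-0.1,0,4],0],[8.5,[0,0,4],0],[8.5,[0,0,3.1],0],[8.5,[0,0,1.7],0],[8.5,[0,0,0],0],[5,[0,0,0],0],[5,[0,0,0],0],[5,[0,0,0],0],[5,[0,0,0],0],[5,[0,0,0],0]])

```text
t: 10.42
tool_pos: [0.4257, -0.161, 0.0107]
tool_rot: [2.027, 2.396, 0.001]
contact_force: [1.2, 0.0, 6.2]
opening: 0.0589
grip_force: 50.5
```

Request:
send_rows(rows=[[5,[0,0,-2],0],[5,[0,0,-5],0],[5,[0,0,0],3.5],[5,[0,0,0],0],[5,[0,0,0],0],[5,[0,0,0],0]])

```text
t: 11.18
tool_pos: [0.4234, -0.1598, 0.0778]
tool_rot: [-2.099, -2.335, 0.001]
contact_force: [0.7, 0.3, -0.8]
opening: 0.0588
grip_force: 49.7
```

Run:
```python
from h import *
x,y=fr(0,-.032);go(x,y,.08,6.1)
a=snap('top','top1');c=cv2.cvtColor(a['frame'],cv2.COLOR_RGB2BGR)
cv2.imwrite('pics/crop1.png',cv2.resize(c[185:325,200:400],None,fx=4,fy=4,interpolation=2))
w=snap('wrist','w5')
for v in range(290,400,10): print(v,pt(w,320,v).round(4))
```

```text
t 11.175 tcp [ 0.4234 -0.1598  0.0778] yaw 6.08 tilt [ 0.001 -0.002 -1.   ] open 0.0588 grip 49.7 F [ 0.7  0.3 -0.8]
turn -0.0 shift cm [13.19 20.68 -0.22] n rows 4.1
290 [ 0.4215 -0.1429  0.0987]
300 [ 0.4217 -0.1449  0.102 ]
310 [ 0.4221 -0.149   0.1007]
320 [ 0.4225 -0.1527  0.1005]
330 [ 0.4228 -0.1553  0.1022]
340 [ 0.4233 -0.1598  0.1008]
350 [ 0.4235 -0.1624  0.1026]
360 [ 0.4241 -0.1676  0.1004]
370 [ 0.4244 -0.1708  0.1014]
380 [ 0.4324 -0.2473  0.0006]
390 [ 0.4332 -0.2545  0.0007]
```

View pics/crop1.png

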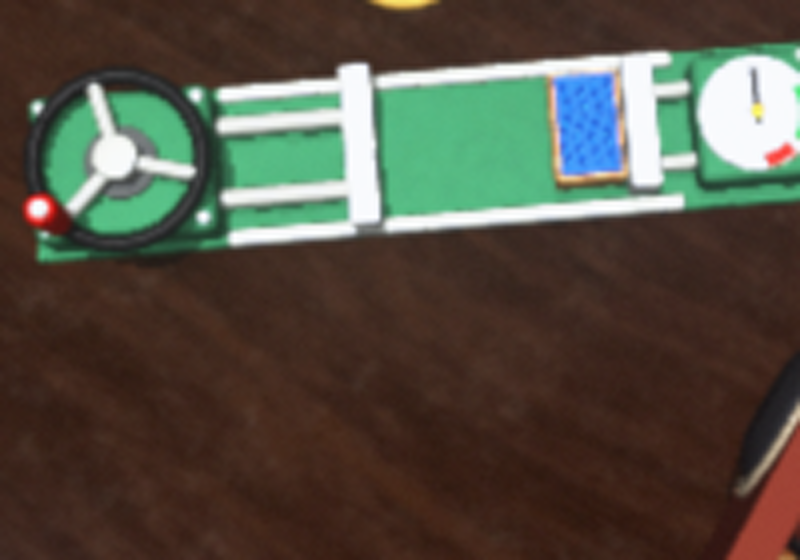

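The crop shows the blue block flat in the bed by the spring bar, at (588,128). Carrying the red one to its place.

Request:
send_rows(rows=[[5,[1.2,1.7,0],0],[5,[3,4.75,0],0],[5,[3,4.75,0],0],[5,[3,4.75,0],0],[5,[3,4.75,0],0],[5,[0,0,0],0],[5,[0,0,0],0],[5,[0,0,0],0]])

```text
t: 12.28
tool_pos: [0.6151, -0.0078, 0.0785]
tool_rot: [-2.102, -2.334, 0.001]
contact_force: [-0.7, -0.5, -0.7]
opening: 0.0588
grip_force: 49.7
```

Run:
```python
from h import *
x,y=fr(0,-.032);go(x,y,.02,6.1)
```

```text
t 12.275 tcp [ 0.6151 -0.0078  0.0785] yaw 5.99 tilt [ 0.    -0.001 -1.   ] open 0.0588 grip 49.7 F [-0.7 -0.5 -0.7]
turn -0.1 shift cm [0.12 0.01 5.85] n rows 1.0
```

Request:
send_rows(rows=[[5,[0.1,0,2],0],[5,[0,0,2],0],[5,[0,0,1],0],[5,[0,0,0.5],0],[5,[0,0,0.4],0],[5,[0,0,0.2],0],[5,[0,0,0],0],[5,[0,0,0],0]])

```text
t: 13.28
tool_pos: [0.6166, -0.0061, 0.0187]
tool_rot: [2.1, 2.335, 0.001]
contact_force: [-1.2, 0.9, 3.4]
opening: 0.0586
grip_force: 50.2
```

Run:
```python
from h import *
x,y=fr(0,-.032);go(x,y,.017,6.1)
w=snap('wrist','w6')
for v in range(300,390,10): print(v,pt(w,320,v).round(4))
```

```text
t 13.275 tcp [ 0.6166 -0.0061  0.0187] yaw 6.06 tilt [-0.     0.001 -1.   ] open 0.0586 grip 50.2 F [-1.2  0.9  3.4]
turn -0.0 shift cm [-0.03 -0.16  0.17] n rows 0.0
300 [0.6147 0.0088 0.0425]
310 [0.6151 0.0047 0.0412]
320 [0.6155 0.0014 0.0418]
330 [ 0.6158 -0.0021  0.042 ]
340 [ 0.6163 -0.0063  0.0411]
350 [ 0.6165 -0.009   0.0429]
360 [ 0.617  -0.0137  0.0413]
370 [ 0.6174 -0.017   0.0422]
380 [ 0.6187 -0.0294  0.0304]
```

View pics/w6.png

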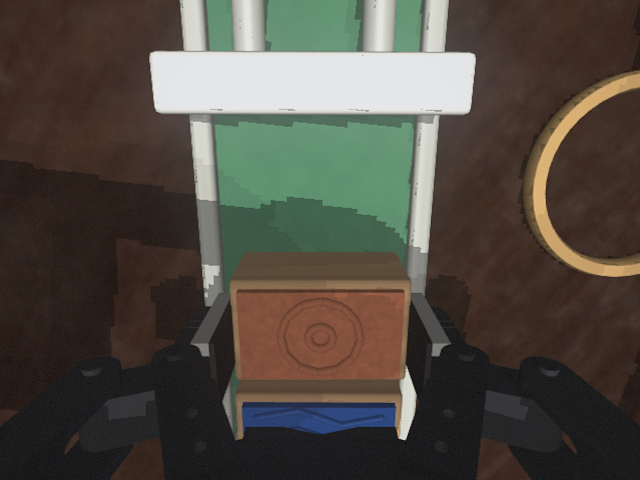

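The red block sits flat beside the blue one, centred between the rails at (320,335). Releasing it, rising and moving over to the knob.

Request:
send_rows(rows=[[7,[0,0,0],0],[7,[0,0,0],0],[8.5,[0,0,0],0],[8.5,[0,0,0],0],[8.5,[0,0,-3],0],[8.5,[0,0,-6],0],[6,[0,0,-6],0],[6,[0,0,-2],0],[5,[0,0,0],0],[5,[0,0,0],0]])

```text
t: 14.58
tool_pos: [0.6145, -0.006, 0.1849]
tool_rot: [-2.099, -2.333, 0.004]
contact_force: [-0.2, -0.0, -0.7]
opening: 0.0498
grip_force: 0.0
```

Run:
```python
from h import *
w=5.52
x,y=fr(.045*np.sin(w),.175+.045*np.cos(w));print(x,y,fr(0,.175));go(x,y,.18,6.1)
a=snap('top','top2');c=cv2.cvtColor(a['frame'],cv2.COLOR_RGB2BGR)
cv2.imwrite('pics/crop2.png',cv2.resize(c[185:265,200:415],None,fx=3.7,fy=3.7,interpolation=2))
```

```text
0.5587900090915409 0.22825683923049372 [0.59316453 0.19921562]
t 14.575 tcp [ 0.6145 -0.006   0.1849] yaw 6.05 tilt [ 0.001 -0.004 -1.   ] open 0.0498 grip 0.0 F [-0.2 -0.  -0.7]
turn -0.1 shift cm [23.88 -3.06  0.49] n rows 4.0
```

Request:
send_rows(rows=[[5,[4,-0.5,0],0],[5,[5,-0.65,0],0],[5,[5,-0.65,0],0],[5,[5,-0.65,0],0],[5,[4.9,-0.6,0],0],[5,[0,0,0],0],[5,[0,0,0],0],[5,[0,0,0],0]])

```text
t: 15.62
tool_pos: [0.5605, 0.2271, 0.1869]
tool_rot: [-2.103, -2.334, 0.002]
contact_force: [-0.4, -0.1, -0.6]
opening: 0.0498
grip_force: 0.0
```

Run:
```python
from h import *
a=snap('wrist','w7');f=a['frame'].astype(int)
m=(f[...,0]>110)&(f[...,1]<70)&(f[...,2]<70)
P=[pt(a,u,v) for v,u in zip(*np.nonzero(m))]
P=np.array([p for p in P if .1<p[2]<.116 and abs(p[0]-.56)<.04 and abs(p[1]-.228)<.04])
print(len(P),cv2.minEnclosingCircle(P[:,:2].astype(np.float32)),P.mean(0))
x,y=cv2.minEnclosingCircle(P[:,:2].astype(np.float32))[0]
go(x,y,.076,6.1)
```

```text
382 ((0.5579018592834473, 0.22851188480854034), 0.007913796231150627) [0.55781331 0.22982371 0.10843251]
t 15.675 tcp [0.5606 0.2271 0.1872] yaw 5.95 tilt [-0.    -0.001 -1.   ] open 0.05 grip 0.0 F [-0.2 -1.3  0.6]
turn -0.1 shift cm [ 0.17 -0.26 11.12] n rows 1.9
```

View pics/w7.png

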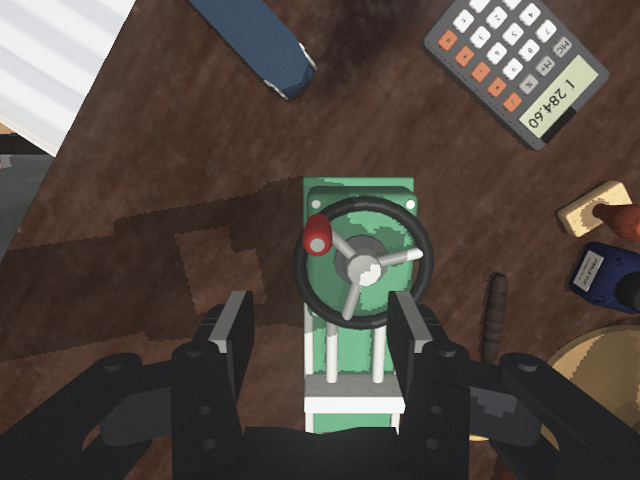

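The wrist view shows the knob at (317,240). That agrees with the wheel model to 1 mm. Going down and taking it.

Request:
send_rows(rows=[[5,[0.15,-0.25,3],0],[5,[0,0,4],0],[5,[0,0,3],0],[5,[0,0,1.1],0],[5,[0,0,0],0],[1,[0,0,0],0],[1,[0,0,0],0],[1,[0,0,0],0],[1,[0,0,0],0],[1,[0,0,0],0]], newtons=60)

```text
t: 16.92
tool_pos: [0.5585, 0.2299, 0.0789]
tool_rot: [2.1, 2.335, 0.002]
contact_force: [-2.3, -1.1, 5.5]
opening: 0.0162
grip_force: 58.5
```

Run:
```python
from h import *
go(.5588,.2283,.076,6.1)
# chord shifts in tool axes (tool y = frame x, tool x = frame y) from w=5.52
w=5.52
for n in range(1,24):
    v=w+.3;print(n,round(v,2),np.round(4.5*np.array([np.cos(v)-np.cos(w),np.sin(v)-np.sin(w)]),2));w=v
```

```text
t 16.925 tcp [0.5585 0.2299 0.0789] yaw 6.06 tilt [ 0.     0.002 -1.   ] open 0.0162 grip 58.5 F [-2.3 -1.1  5.5]
turn -0.0 shift cm [-0.16  0.01  0.29] n rows 0.1
1 5.82 [0.77 1.1 ]
2 6.12 [0.41 1.28]
3 6.42 [0.02 1.34]
4 6.72 [-0.38  1.29]
5 7.02 [-0.74  1.12]
6 7.32 [-1.04  0.85]
7 7.62 [-1.25  0.5 ]
8 7.92 [-1.34  0.11]
9 8.22 [-1.31 -0.29]
10 8.52 [-1.17 -0.66]
11 8.82 [-0.92 -0.98]
12 9.12 [-0.59 -1.21]
13 9.42 [-0.21 -1.33]
14 9.72 [ 0.19 -1.33]
15 10.02 [ 0.58 -1.21]
16 10.32 [ 0.91 -0.99]
17 10.62 [ 1.16 -0.67]
18 10.92 [ 1.31 -0.3 ]
19 11.22 [1.34 0.1 ]
20 11.52 [1.25 0.49]
21 11.82 [1.05 0.84]
22 12.12 [0.76 1.11]
23 12.42 [0.39 1.29]
```

Request:
send_rows(rows=[[1,[0.77,1.1,0],0],[1,[0.41,1.28,0],0],[1,[0.02,1.34,0],0],[1,[-0.38,1.29,0],0],[1,[-0.74,1.12,0],0],[1,[-1.04,0.85,0],0],[1,[-1.25,0.5,0],0],[1,[-1.34,0.11,0],0],[1,[0,0,0],0],[1,[0,0,0],0]])

```text
t: 18.18
tool_pos: [0.638, 0.2033, 0.0789]
tool_rot: [2.1, 2.335, 0.005]
contact_force: [-2.6, 2.8, 5.6]
opening: 0.0165
grip_force: 58.7
```

```bash
cat >> h.py <<'E'
def wh():
    o=ctrl.get_obs();d=o['tool_pos'][:2]-fr(0,.175)
    x=d@[np.cos(FT),np.sin(FT)];y=d@[-np.sin(FT),np.cos(FT)];w=np.arctan2(x,y)%(2*np.pi)
    print('w',w,w+2*np.pi,'r',np.hypot(x,y),'z',o['tool_pos'][2],'F',o['contact_force'],'open',o['opening'],o['grip_force'],o['t'])
E
python3 -c "from h import *;wh()"
```

```text
w 1.5851626573101782 7.8683479644897645 r 0.04506101922583993 z 0.07894989221727355 F [-2.6055832   2.83300212  5.55060419] open 0.016477747820129427 58.65764915943146 18.175
```

Request:
send_rows(rows=[[1,[-1.31,-0.29,0],0],[1,[-1.17,-0.66,0],0],[1,[-0.92,-0.98,0],0],[1,[-0.59,-1.21,0],0],[1,[-0.21,-1.33,0],0],[1,[0.19,-1.33,0],0],[1,[0.58,-1.21,0],0],[1,[0.91,-0.99,0],0],[1,[0,0,0],0],[1,[0,0,0],0]])

```text
t: 19.42
tool_pos: [0.5621, 0.1684, 0.0789]
tool_rot: [2.098, 2.333, 0.004]
contact_force: [1.7, -1.8, 7.5]
opening: 0.0166
grip_force: 59.3
```

Run:
```python
from h import *;wh()
a=snap('top','top3');c=cv2.cvtColor(a['frame'],cv2.COLOR_RGB2BGR)
cv2.imwrite('pics/crop3.png',cv2.resize(c[185:265,200:415],None,fx=3.7,fy=3.7,interpolation=2))
```

```text
w 4.037665578620117 10.320850885799704 r 0.04374650221698351 z 0.07889235579501665 F [ 1.69064654 -1.79538558  7.53122465] open 0.01659294182741714 59.25530433654785 19.425
```

View pics/crop3.png

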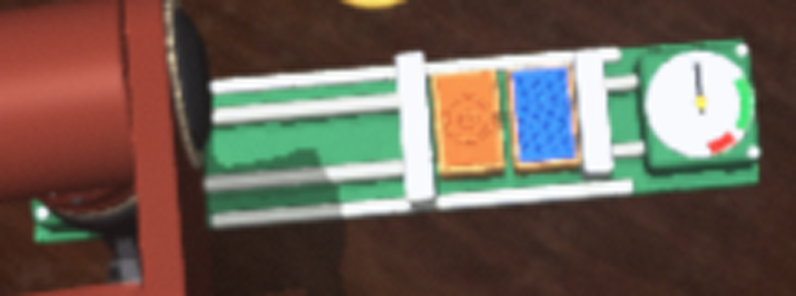

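Both blocks are flat and side by side, red at (468,120) and blue at (543,115), with small gaps left. The needle is still slack. Winding on.

Request:
send_rows(rows=[[1,[1.16,-0.67,0],0],[1,[1.31,-0.3,0],0],[1,[1.34,0.1,0],0],[1,[0.64,0.2,0],0],[1,[0.61,0.29,0],0],[1,[0.55,0.38,0],0],[1,[0.5,0.46,0],0],[1,[0.2,0.23,0],0],[1,[0,0,0],0],[1,[0,0,0],0]])

```text
t: 20.72
tool_pos: [0.56, 0.2316, 0.0788]
tool_rot: [-2.1, -2.336, 0.005]
contact_force: [-7.4, -4.0, 13.3]
opening: 0.0162
grip_force: 60.2
```

Run:
```python
from h import *;wh()
a=snap('top','top4');c=cv2.cvtColor(a['frame'],cv2.COLOR_RGB2BGR)
cv2.imwrite('pics/crop4.png',cv2.resize(c[185:255,290:415],None,fx=6,fy=6,interpolation=2))
```

```text
w 5.59271869855389 11.875904005733476 r 0.046343320517467174 z 0.07880544757449313 F [-7.37345941 -3.95573072 13.33996009] open 0.016175651978306883 60.19516110420227 20.725
```

View pics/crop4.png

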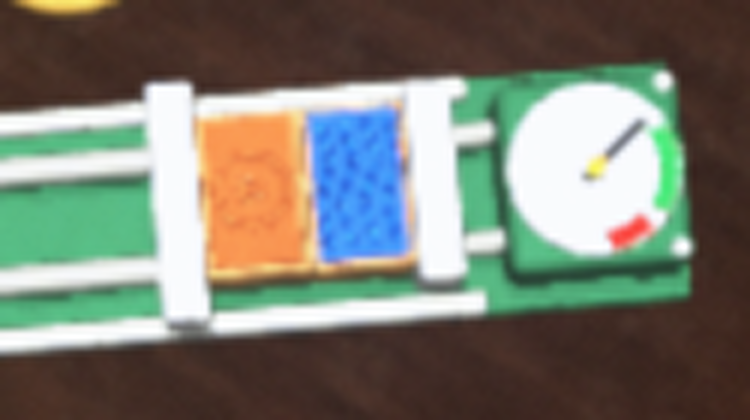

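The needle points at (643,122), about 4 mm of travel and still short of the green band. About 0.38 rad more is needed.

Request:
send_rows(rows=[[1,[0.32,0.46,0],0],[1,[0.29,0.49,0],0],[1,[0.25,0.51,0],0],[1,[0,0,0],0],[1,[0,0,0],0]])

```text
t: 21.4
tool_pos: [0.5735, 0.2416, 0.0788]
tool_rot: [-2.1, -2.335, 0.005]
contact_force: [-7.3, -4.5, 13.4]
opening: 0.0165
grip_force: 60.3
```

Run:
```python
from h import *;wh()
a=snap('top','top5');c=cv2.cvtColor(a['frame'],cv2.COLOR_RGB2BGR)
cr=cv2.resize(c[185:255,290:415],None,fx=6,fy=6,interpolation=2)
cv2.imwrite('pics/crop5.png',cr[:300,350:])
```

```text
w 5.954717774597574 12.23790308177716 r 0.04677962216772567 z 0.07879574939481877 F [-7.28416538 -4.54155008 13.4027808 ] open 0.016481517053195442 60.253159403800964 21.4
```

View pics/crop5.png

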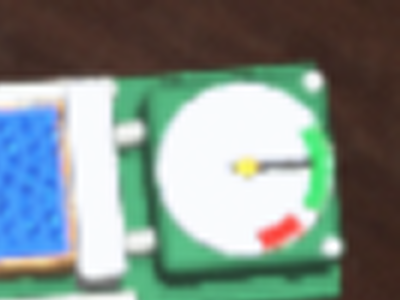

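The needle is in the middle of the green band, at (315,165). Letting go of the knob and rising.

Request:
send_rows(rows=[[5,[0,0,0],0],[5,[0,0,0],0],[5,[0,0,0],0],[5,[0,0,0],0],[5,[0,0,-3],0],[5,[0,0,-5],0],[0,[0,0,-4],0],[0,[-4,0,0],0],[0,[-6,-0.3,0],0],[0,[-6,-0.3,0],0]])

```text
t: 22.7
tool_pos: [0.5848, 0.0813, 0.1969]
tool_rot: [2.099, 2.337, 0.001]
contact_force: [0.4, 0.2, -0.1]
opening: 0.0001
grip_force: 0.0
```

Run:
```python
from h import *
go(.5115,-.3145,.13,6.1)
a=load('top0');f=a['frame'].astype(int)
m=(f[...,0]>130)&(f[...,1]<70)&(f[...,2]<70)
P=np.array([pt(a,u,v) for v,u in zip(*np.nonzero(m)) if abs(u-480)<20 and abs(v-267)<20])
P=P[P[:,2]>.088];print(len(P),cv2.minEnclosingCircle(P[:,:2].astype(np.float32)),P.mean(0))
```

```text
t 22.7 tcp [0.5848 0.0813 0.1969] yaw 6.12 tilt [-0.     0.001 -1.   ] open 0.0001 grip 0.0 F [ 0.4  0.2 -0.1]
turn 0.0 shift cm [-38.58 -11.49   6.69] n rows 6.8
133 ((0.5133228302001953, -0.3149493634700775), 0.012970875017344952) [ 0.51265011 -0.31417749  0.09434524]
```

Request:
send_rows(rows=[[0,[-4.8,-1.43,0],0],[0,[-4.8,-1.43,0],0],[0,[-4.8,-1.43,0],0],[0,[-4.8,-1.43,0],0],[0,[-4.8,-1.43,0],0],[0,[-4.8,-1.43,0],0],[0,[-4.8,-1.43,0],0],[0,[-4.8,-1.43,2],0],[0,[0,0,4.5],0],[0,[0,0,0],0]])

```text
t: 23.95
tool_pos: [0.5088, -0.3098, 0.1271]
tool_rot: [-2.096, -2.328, 0.001]
contact_force: [-0.3, 1.1, -0.5]
opening: 0.0001
grip_force: 0.0
```

Run:
```python
from h import *
go(.5125,-.3145,.1,6.1)
a=snap('top','top6');c=cv2.cvtColor(a['frame'],cv2.COLOR_RGB2BGR)
cr=np.hstack([cv2.resize(c[185:255,290:415],None,fx=3.2,fy=3.2,interpolation=2),cv2.resize(c[245:315,440:500],None,fx=3.2,fy=3.2,interpolation=2)])
cv2.imwrite('pics/crop6.png',cr)
```

```text
t 23.95 tcp [ 0.5088 -0.3098  0.1271] yaw 5.99 tilt [ 0.007 -0.007 -1.   ] open 0.0001 grip 0.0 F [-0.3  1.1 -0.5]
turn -0.1 shift cm [-0.51  0.32  2.71] n rows 0.5
```

View pics/crop6.png

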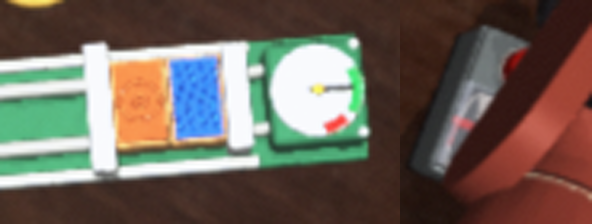

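The row is still firm with the needle in the green band at (340,88). The drum is hidden behind the arm. Making the first press.

Request:
send_rows(rows=[[0,[0,0,0],0],[0,[0,0,2],0],[0,[0,0,1.5],0],[0,[0,0,1.1],0],[0,[0,0,0.9],0],[0,[0,0,0],0],[0,[0,0,0],0]])

```text
t: 24.88
tool_pos: [0.5119, -0.3114, 0.0772]
tool_rot: [2.101, 2.335, 0.001]
contact_force: [-0.5, 1.7, 5.4]
opening: 0.0001
grip_force: 2.4
```

```bash
python3 -c "
from h import *
go(.5125,-.3145,.077,6.1)"
```

```text
t 24.875 tcp [ 0.5119 -0.3114  0.0772] yaw 6.05 tilt [-0.     0.001 -1.   ] open 0.0001 grip 2.4 F [-0.5  1.7  5.4]
turn -0.0 shift cm [-0.32  0.02  0.02] n rows 0.1
```

Request:
send_rows(rows=[[0,[-0.2,0,0.15],0],[0,[0,0,0],0],[0,[0,0,-1],0],[0,[0,0,-2.5],0],[0,[0,0,0],0],[0,[0,0,0],0]])

```text
t: 25.62
tool_pos: [0.5112, -0.3132, 0.1092]
tool_rot: [-2.1, -2.335, 0.001]
contact_force: [0.2, 0.8, -0.5]
opening: 0.0002
grip_force: 0.0
```

Run:
```python
from h import *
go(.5125,-.3145,.077,6.1)
w=snap('wrist','w8');s=snap('scene','sc8')
b=lambda i:cv2.cvtColor(i['frame'],cv2.COLOR_RGB2BGR)
cr=np.hstack([cv2.resize(b(w),(533,400)),cv2.resize(b(s)[330:410,340:390+10],(267,356),interpolation=2)[:400].copy() if 0 else cv2.resize(b(s)[325:405,345:398],(265,400),interpolation=2)])
cv2.imwrite('pics/c8.png',cr)
```

```text
t 25.625 tcp [ 0.5112 -0.3132  0.1092] yaw 6.04 tilt [ 0.001 -0.001 -1.   ] open 0.0002 grip 0.0 F [ 0.2  0.8 -0.5]
turn -0.1 shift cm [-0.15  0.11  3.22] n rows 0.5
```

View pics/c8.png

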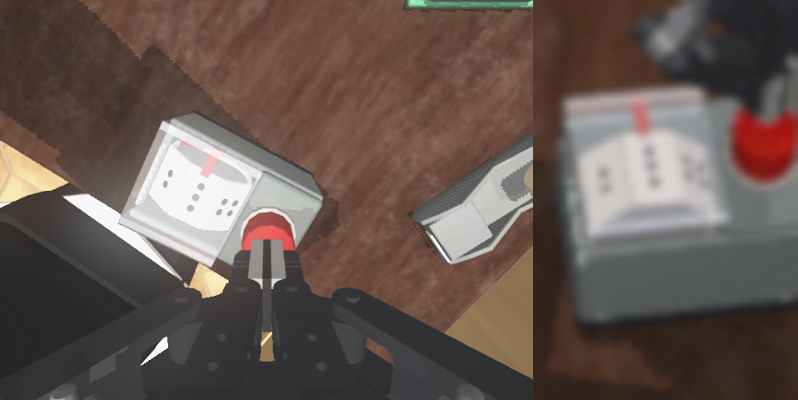

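The wrist view shows the face with three dots at the pointer, (208,165), after the first press. Three more are needed.

Request:
send_rows(rows=[[0,[0,0,1.7],0],[0,[0,0,1],0],[0,[0,0,0.8],0],[0,[0,0,0],0],[0,[0,0,0],0],[0,[0,0,-1],0],[0,[0,0,-2.5],0],[0,[0,0,0],0],[0,[0,0,0],0]])

```text
t: 26.85
tool_pos: [0.5112, -0.3128, 0.109]
tool_rot: [-2.1, -2.334, 0.0]
contact_force: [-0.5, -0.1, 0.5]
opening: -0.0001
grip_force: 0.0
```

Request:
send_rows(rows=[[0,[0,0,1.7],0],[0,[0,0,1],0],[0,[0,0,0.8],0],[0,[0,0,0],0],[0,[0,0,0],0],[0,[0,0,-1],0],[0,[0,0,-2.5],0],[0,[0,0,0],0],[0,[0,0,0],0]])

```text
t: 27.98
tool_pos: [0.5111, -0.3127, 0.1088]
tool_rot: [-2.1, -2.334, 0.0]
contact_force: [0.5, 1.3, -0.1]
opening: -0.0001
grip_force: 0.0
```

Run:
```python
from h import *
go(.5125,-.3145,.077,6.1)
w=snap('wrist','w9')
cv2.imwrite('pics/c9.png',cv2.cvtColor(w['frame'],cv2.COLOR_RGB2BGR)[120:340,120:420])
```

```text
t 27.975 tcp [ 0.5111 -0.3127  0.1088] yaw 6.05 tilt [ 0.002 -0.002 -1.   ] open -0.0001 grip 0.0 F [ 0.5  1.3 -0.1]
turn -0.0 shift cm [-0.19  0.12  3.18] n rows 0.5
```

View pics/c9.png

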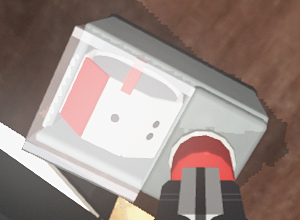

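The face with one dot is at the pointer, (115,118), and the red face comes next. One more press, then the arm goes clear.

Request:
send_rows(rows=[[0,[0,0,1.7],0],[0,[0,0,1],0],[0,[0,0,0.8],0],[0,[0,0,0],0],[0,[0,0,0],0],[0,[0,0,-1],0],[0,[0,0,-2.5],0],[0,[0,0,-5],0],[0,[0,0,-4],0],[0,[0,0,0],0]])

```text
t: 29.28
tool_pos: [0.5134, -0.3145, 0.2044]
tool_rot: [2.096, 2.331, 0.001]
contact_force: [0.8, 0.1, 0.5]
opening: -0.0001
grip_force: 0.0
```

Run:
```python
from h import *
w=snap('wrist','w10');a=snap('top','top10')
b=lambda i:cv2.cvtColor(i['frame'],cv2.COLOR_RGB2BGR)
cr=np.hstack([cv2.resize(b(w)[100:400,100:500],(400,300)),cv2.resize(b(a)[160:310,240:440],(400,300),interpolation=2)])
cv2.imwrite('pics/c10.png',cr);print(ctrl.get_obs()['tool_pos'])
```

```text
[ 0.51143971 -0.31305499  0.19956171]
```

View pics/c10.png

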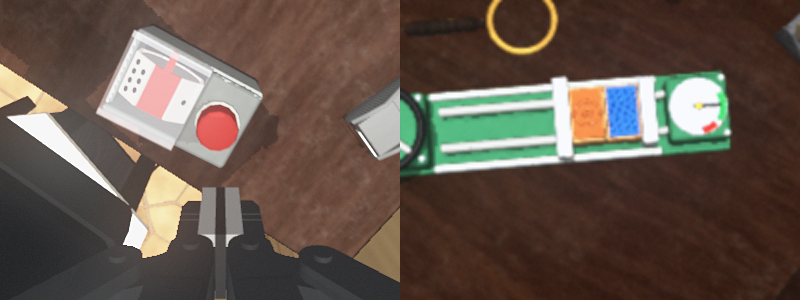

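The red face is at the pointer, (158,85). The row is clamped, with the needle in the green band at (712,103). Handing in.

```bash
python3 -c "
from station import ctrl
print(ctrl.finish_job())"
```

```text
the job is handed in; nothing more can be done
None
```

Job handed in: the two blocks present (blue and reddish) are clamped firm side by side with the needle in the green band, and the counter's red face is at the pointer; no verdict came back.

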